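# Canisters in order of height

### The job

Line up the four white canisters by height on the row of cork coasters, one centred on each coaster, the tallest next to the mortar and falling step by step to the shortest beside the green glass jar. Keep them upright and set each one down gently rather than dropping it; do not shift the mortar or the jar.

Things in the scene. Friction and masses are not known exactly. Their poses are not given: they have to be found in the camera images.
- canister_a_mid (a point): Centre, half-way up, of one of four loose round white stoneware canisters with flat wooden lids, the tallest and narrowest: plain upright cylinder 46 mm in diameter, 120 mm high with its lid (the lid is fixed on), about 0.15 to 0.4 kg. z axis up. Stands on the counter (z = 0) at the start.
- canister_b_mid (a point): Centre, half-way up, of one of four loose round white stoneware canisters with flat wooden lids, the second tallest, rather wide: plain upright cylinder 58 mm in diameter, 100 mm high with its lid (the lid is fixed on), about 0.15 to 0.4 kg. z axis up. Stands on the counter (z = 0) at the start.
- canister_c_mid (a point): Centre, half-way up, of one of four loose round white stoneware canisters with flat wooden lids, the third tallest: plain upright cylinder 50 mm in diameter, 80 mm high with its lid (the lid is fixed on), about 0.15 to 0.4 kg. z axis up. Stands on the counter (z = 0) at the start.
- canister_d_mid (a point): Centre, half-way up, of one of four loose round white stoneware canisters with flat wooden lids, the shortest and widest: plain upright cylinder 62 mm in diameter, 60 mm high with its lid (the lid is fixed on), about 0.15 to 0.4 kg. z axis up. Stands on the counter (z = 0) at the start.
- coaster_1_top (a point): Centre of the upper face of one of four alike round cork coasters, 72 mm across, fixed 90 mm apart in a straight row along a fixed bamboo board (370 x 85 mm). The upper face lies 13 mm above the counter. Their numbers say nothing of their order in the row.
- coaster_2_top (a point): Centre of the upper face of one of four alike round cork coasters, 72 mm across, fixed 90 mm apart in a straight row along a fixed bamboo board (370 x 85 mm). The upper face lies 13 mm above the counter. Their numbers say nothing of their order in the row.
- coaster_3_top (a point): Centre of the upper face of one of four alike round cork coasters, 72 mm across, fixed 90 mm apart in a straight row along a fixed bamboo board (370 x 85 mm). The upper face lies 13 mm above the counter. Their numbers say nothing of their order in the row.
- coaster_4_top (a point): Centre of the upper face of one of four alike round cork coasters, 72 mm across, fixed 90 mm apart in a straight row along a fixed bamboo board (370 x 85 mm). The upper face lies 13 mm above the counter. Their numbers say nothing of their order in the row.
- mortar: White ceramic mortar, 100 mm across the rim, 75 mm high, with a wooden pestle leaning in it (pestle top about 125 mm above the counter, leaning out square to the row, away from the robot). Loose, 1.1 kg. Origin: centre of its underside. It stands beyond one end or the other of the row, about 115 mm from the centre of the nearest coaster. Marks the tall end; leave it where it is.
- glass_jar: Green glass jar with a steel cap, 84 mm across, 120 mm high, loose, 0.55 kg. Origin: centre of its underside. Stands beyond the other end of the row, about 115 mm from the nearest coaster. Leave it where it is.
Mind the look-alikes: they are no part of the job. Leave any orange or pink look-alike of the part that bears canister_c_mid alone.

How it is judged:
At the end, for the whole second after the job is handed in: Each canister stands upright and still, let go, on its own coaster within 12 mm of its centre; counted from the mortar the heights are 120, 100, 80 and 60 mm ((horizontal distance between canister_a_mid and coaster_1_top below 0.012 m or horizontal distance between canister_a_mid and coaster_2_top below 0.012 m or horizontal distance between canister_a_mid and coaster_3_top below 0.012 m or horizontal distance between canister_a_mid and coaster_4_top below 0.012 m) and horizontal distance between canister_a_mid and mortar between 0.05 and 0.16 m and height (world z) of canister_a_mid between 0.069 and 0.077 m and angle between each of canister_a_mid, canister_b_mid, canister_c_mid, canister_d_mid's own z axis and vertical below 0.08 rad and linear speed of each of canister_a, canister_b, canister_c, canister_d below 0.02 m/s and angular speed of each of canister_a, canister_b, canister_c, canister_d below 0.2 rad/s and contact force between the fingers and canister_a below 0.1 N and (horizontal distance between canister_b_mid and coaster_1_top below 0.012 m or horizontal distance between canister_b_mid and coaster_2_top below 0.012 m or horizontal distance between canister_b_mid and coaster_3_top below 0.012 m or horizontal distance between canister_b_mid and coaster_4_top below 0.012 m) and horizontal distance between canister_b_mid and mortar between 0.16 and 0.25 m and height (world z) of canister_b_mid between 0.059 and 0.067 m and contact force between the fingers and canister_b below 0.1 N and (horizontal distance between canister_c_mid and coaster_1_top below 0.012 m or horizontal distance between canister_c_mid and coaster_2_top below 0.012 m or horizontal distance between canister_c_mid and coaster_3_top below 0.012 m or horizontal distance between canister_c_mid and coaster_4_top below 0.012 m) and horizontal distance between canister_c_mid and mortar between 0.25 and 0.34 m and height (world z) of canister_c_mid between 0.049 and 0.057 m and contact force between the fingers and canister_c below 0.1 N and (horizontal distance between canister_d_mid and coaster_1_top below 0.012 m or horizontal distance between canister_d_mid and coaster_2_top below 0.012 m or horizontal distance between canister_d_mid and coaster_3_top below 0.012 m or horizontal distance between canister_d_mid and coaster_4_top below 0.012 m) and horizontal distance between canister_d_mid and mortar between 0.34 and 0.45 m and height (world z) of canister_d_mid between 0.039 and 0.047 m and contact force between the fingers and canister_d below 0.1 N); the robot touches nothing.
It fails at once if a canister tipped over (more than about 35 degrees) (angle between any of canister_a_mid, canister_b_mid, canister_c_mid, canister_d_mid's own z axis and vertical above 0.6 rad).
It fails at once if a canister dropped (out of the fingers more than 20 mm above its coaster) ((height (world z) of canister_a_mid above 0.093 m and contact force between the fingers and canister_a below 0.02 N) or (height (world z) of canister_b_mid above 0.083 m and contact force between the fingers and canister_b below 0.02 N) or (height (world z) of canister_c_mid above 0.073 m and contact force between the fingers and canister_c below 0.02 N) or (height (world z) of canister_d_mid above 0.063 m and contact force between the fingers and canister_d below 0.02 N)).
It fails at once if the mortar shifted by more than 15 mm (distance of mortar from where it was at the start of the episode above 0.015 m).
It fails at once if the glass jar shifted by more than 15 mm (distance of glass_jar from where it was at the start of the episode above 0.015 m).
It also fails if it takes over 104 s, if anything falls off the work surface, if the arm or the gripper's body presses on something with over 40 N, if the wrist force passes 120 N, or if a joint passes its speed limit or range.

### The arm

A 6-joint arm with a two-finger parallel gripper is mounted at the origin on the work surface. World frame = base frame: x ahead of the robot, y to its left, z up, the work surface at z = 0. Lengths are in m, angles in rad, forces in N, time in s.
With the tool pointing down it reaches from about 0.25 to 0.775 m from the base axis. Payload 4 kg.
Tool frame: the origin (TCP) lies on the centre line of the jaws, within the pads' length; the fingertips stand 8 mm ahead of it and the grasp point (between the pads) lies 11 mm behind it; z points along the fingers, y is the direction in which the jaws open and shut (so a half turn about z gives the same grasp; the last joint's range is limited). The gripper opens to 94 mm and grips with 3 to 60 N. Pads are 16 mm wide; open, the fingers measure 119 mm over their backs; the gripper's body (75 mm by 177 mm) begins 78 mm behind the grasp point.
Start: joints at [1.193, 0.087, 1.371, -0, 1.684, -0.103], TCP at [0.149, 0.529, 0.214] pointing down, gripper open.
Joint ranges: [-3.1, 3.1], [-0.76, 2.03], [0.27, 2.55], [-1.08, 4.22], [0.17, 2.65], [-2.57, 2.57]. Speed limits (rad/s): [2.79, 2.79, 3.14, 3.14, 3.14, 3.14].

### API

Orientations are given as [roll, pitch, yaw] about the fixed x, y, z axes, in that order (R = Rz(yaw) Ry(pitch) Rx(roll)).
In Python, from bench import * gives the robot as it stands.
- The arm moves only by the tool step_arm, never from a script. Its argument "steps" is a list of rows, each an object of numbers: "jaw": the opening, from 0 (shut) to 1 (fully open); "tx", "ty", "tz": the shift along the tool's x, y, z in m; "ax", "ay", "az": the turn, a rotation vector about the tool's x, y, z in rad. In form: [{"jaw": .., "tx": .., "ty": .., "tz": .., "ax": .., "ay": .., "az": ..}, ...]. A call has 1 to 8 rows; each row is the pose to reach, as a shift and turn from the pose measured when the call began, along the tool's axes at that moment; what a row does not reach only later rows make up. A row lasts 1/10 s, in which the tool goes at most 50 mm and 8.59 degrees, less where a joint would pass 70% of its speed; a pose out of reach is approached as far as the arm can. A call with a gripper value outside its range is refused whole. The fingers move at their own pace and stop on an object; the grip force is fixed at half the most. Time passes only in rows, so rows that repeat a pose let the fingers close. It gives the time, the measured TCP pose, the force and the opening at its end, in the units of the state.
- get_obs(): the state, without advancing time (a new reading comes with each control period).
- snapshot(name): name is "scene" or "top" or "wrist"; returns (picture, depth): 480x640x3 uint8, red, green, blue; 480x640 float32, m along the optical axis (not along the pixel's ray), 0 where there is no reading.
- camera_model(name): a dict with "intrinsics" (3x3 intrinsics, pixels), "origin" and "orientation" of the camera in the world. Camera axes: x right, y down, z forward; pixel columns grow to the right and rows downward; lengths in m; the calibration is good to about 2 mm. A picture is of the moment at which its call begins: read the wrist's pose just before it. camera_model takes no time and is no camera call; for the wrist camera it gives the pose at the moment of the call.
- close_job(): hands the job in, once; it reports no verdict.
Trained networks look in the newest picture that a camera, given by its name, has taken for a name from the list of things; names that differ only in an ending like _2 or _b are one class to them, and where a whole thing is asked for, a point or a joint stands for the part that bears it (a point fixed in the world has none). Each returns a list of dicts, best first, with "confidence" (0 to 1); they miss things now and then, are a little off and sometimes report something else, mostly with a low value. They report only what shows in the picture. A call takes as long as a camera call. They do not tell look-alikes from the thing itself.
- silhouettes(camera, query): "pixels" (480x640 bool, what is visible of it) and "rect" ([left, top, right, bottom] in pixels, round what is visible of it).
The state is a dict: "time": time; "joint_positions": joint angles; "qvel": joint speeds; "joint_torque": joint torques, N m; "tool_pos": TCP position; "ee_rot": TCP orientation; "wrist_force": force on the tool from outside, world axes, zero at the start; "wrist_torque": the same for the moment, N m; "width": finger opening in m.
Only numpy, scipy, OpenCV 4.12 (cv2) and the standard library are available. Lean on these libraries where they do the work, as an engineer would, in place of code of your own. Each camera call takes 0.05 s, during which the arm holds its last target. There are 200 camera calls.

## Working session

There is one attempt and no reset: what is moved stays moved. The work goes in short steps, Python scripts to look and compute and a tool call to move; the robot and the scene stay as the last step left them, time stands still between calls to the robot, and variables do not carry over. Pictures are saved under pics/ and viewed, about 12 in all and at most 16, crops included, and the job is handed in when it is done.

Besides the shell and the picture viewer there is one more tool, called after "Emit:" as a command line: name --argument value ..., lists and objects as JSON in quotes. step_arm: Moves the arm, as the interface text tells. Its arguments: {"type":"object","properties":{"steps":{"type":"array"}},"required":["steps"]}

```bash
mkdir -p pics
cat > h.py <<'E'
from bench import *
import numpy as np, cv2
def cloud(cam,depth):
    m=camera_model(cam);K=np.array(m["intrinsics"]);o=np.array(m["origin"]);R=np.array(m["orientation"])
    if R.shape!=(3,3):
        from scipy.spatial.transform import Rotation as Ro
        R=Ro.from_euler('xyz',R).as_matrix()
    v,u=np.mgrid[:480,:640]
    p=np.stack([(u-K[0,2])/K[0,0],(v-K[1,2])/K[1,1],np.ones_like(u,float)],-1)*depth[...,None]
    return p@R.T+o
E
python3 - <<'E'
from h import *
print(get_obs())
for c in("scene","top"):
    im,d=snapshot(c);cv2.imwrite(f"pics/{c}0.png",im[...,::-1]);P=cloud(c,d);np.savez(f"{c}0.npz",P=P,im=im,d=d)
    print(c,camera_model(c))
    for q in("canister_a_mid","coaster_1_top","mortar","glass_jar"):
        for s in silhouettes(c,q):
            m=s["pixels"]&(d>0);Q=P[m]
            if len(Q)<20: print(q,s["confidence"],s["rect"],"few");continue
            zt=np.percentile(Q[:,2],97);T=Q[Q[:,2]>zt-.006]
            print(q,round(s["confidence"],2),np.round(s["rect"]),"ztop %.3f"%zt,"c",np.round((T.min(0)+T.max(0))/2,3),"ext",np.round(np.ptp(T,axis=0),3),im[m].mean(0).round())
E
```

```text
{'time': 0.0, 'joint_positions': array([ 1.19287086e+00,  8.79270935e-02,  1.37222596e+00, -3.47364217e-05,
        1.68357819e+00, -1.03064010e-01]), 'qvel': array([-0.00059182, -0.00282469, -0.00018622, -0.00032212, -0.0017884 ,
       -0.0018807 ]), 'joint_torque': array([ 7.59980994e-04, -3.40200770e+01, -3.02417922e+01,  7.18299346e-02,
        3.33333551e-02, -1.65142906e-04]), 'tool_pos': array([0.14908149, 0.52886975, 0.21233375]), 'ee_rot': array([-3.13946185e+00, -1.85681216e-04,  2.86672713e+00]), 'wrist_force': array([ 0.34346414, -0.28411964, -0.34476571]), 'wrist_torque': array([-0.0548342 ,  0.00914036,  0.00524087]), 'width': 0.09415514737841099}
scene {'intrinsics': array([[490.05046165,   0.        , 319.48774581],
       [  0.        , 490.05046165, 243.07765889],
       [  0.        ,   0.        ,   1.        ]]), 'origin': array([1.10179736, 0.58111359, 0.80007985]), 'orientation': array([-2.31831438e+00,  1.91737798e-03,  2.33656463e+00])}
coaster_1_top 0.97 [274. 289. 311. 316.] ztop 0.014 c [0.657 0.074 0.012] ext [0.071 0.069 0.008] [162. 121.  72.]
coaster_
[... 376 characters left out ...]
   , 321.55931551],
       [  0.        , 450.36667561, 246.92902475],
       [  0.        ,   0.        ,   1.        ]]), 'origin': array([0.42310034, 0.03869649, 0.89118686]), 'orientation': array([-2.98299539e+00, -2.09786737e-03, -1.59453922e+00])}
canister_a_mid 0.82 [271. 289. 302. 315.] ztop 0.122 c [0.452 0.1   0.119] ext [0.044 0.043 0.007] [123.  98.  71.]
coaster_1_top 0.67 [284. 187. 324. 220.] ztop 0.015 c [0.654 0.072 0.013] ext [0.07  0.07  0.008] [122.  91.  63.]
mortar 0.82 [167. 176. 219. 233.] ztop 0.119 c [0.67  0.275 0.119] ext [0.02  0.022 0.011] [86. 83. 81.]
glass_jar 0.59 [426. 151. 481. 208.] ztop 0.122 c [ 0.681 -0.221  0.119] ext [0.072 0.072 0.008] [83. 82. 76.]
```

View pics/scene0.png

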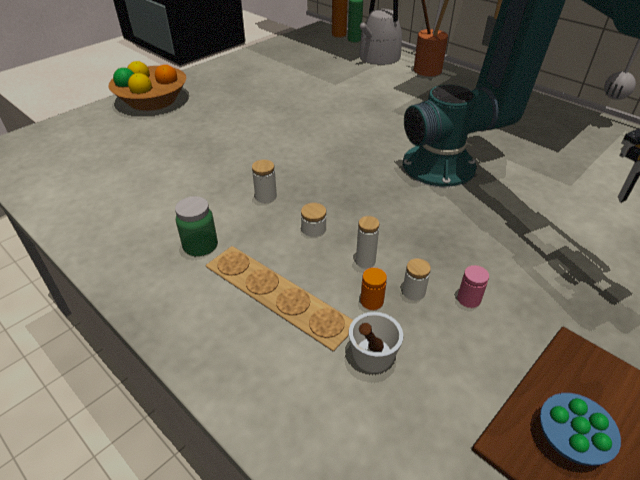

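View pics/top0.png

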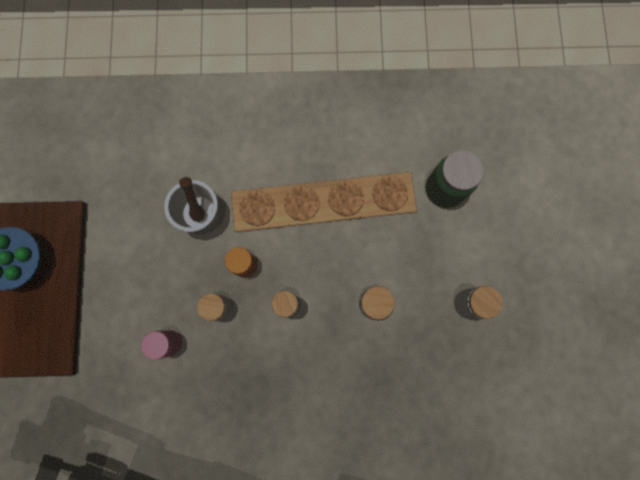

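The scene view shows the mortar (375,343) and the jar (197,227). The white canisters are A (368,242), B (264,180), D (313,219) and C (416,279). The C candidates are the white one with the wooden lid (416,279), the orange one (373,289) and the pink one (473,286). Only the white one fits the description. Next I'll measure the tops and check a crop.

Run:
```python
from h import *
S={}
def fit(Q):
    (x,y),r=cv2.minEnclosingCircle((Q[:,:2]*1000).astype(np.float32)); return x,y,2*r
seeds={"top":dict(A=(285,304),B=(486,302),C=(210,307),D=(378,303),orange=(238,262),pink=(156,345)),
 "scene":dict(A=(368,224),B=(264,167),C=(418,268),D=(314,212),orange=(374,277),pink=(476,274))}
for c in seeds:
    f=np.load(c+"0.npz");P=f["P"]
    for n,(u,v) in seeds[c].items():
        p=P[v,u];m=(np.linalg.norm(P[...,:2]-p[:2],axis=-1)<.06)&(abs(P[...,2]-p[2])<.005)
        Q=P[m]; lo,hi=np.percentile(Q,1,axis=0),np.percentile(Q,99,axis=0)
        print(c,n,"ztop %.3f"%np.median(Q[:,2]),"mid",((lo+hi)/2).round(4),"mean",Q.mean(0).round(4),"ext",(hi-lo).round(3))
# board / coasters
f=np.load("top0.npz");P=f["P"];im=f["im"]
m=(P[...,2]>.006)&(P[...,2]<.022)&(P[...,0]>.55)&(P[...,0]<.75)&(P[...,1]<.2)&(P[...,1]>-.21)
m=cv2.morphologyEx(m.astype(np.uint8),cv2.MORPH_OPEN,np.ones((5,5)))
m[:, :225]=0;m[:,420:]=0
print("board rect",cv2.minAreaRect((P[m>0][:,:2]*1000).astype(np.float32)),np.median(P[m>0][:,2]))
print([P[v,u].round(3) for u,v in((257,208),(301,202),(346,198),(391,192))])
s=np.load("scene0.npz")["im"]
cv2.imwrite("pics/crop1.png",cv2.resize(s[200:320,340:500,::-1],None,fx=4,fy=4,interpolation=2))
cv2.imwrite("pics/crop2.png",cv2.resize(im[165:245,150:500,::-1],None,fx=2.2,fy=2.2,interpolation=2))
for c in("top",):
  P=np.load(c+"0.npz")["P"]
  M=(P[...,2]>.066)&(P[...,2]<.085)&(np.linalg.norm(P[...,:2]-[.65,.27],axis=-1)<.08);print("mortar",fit(P[M]))
```

```text
top A ztop 0.119 mid [0.451  0.0997 0.1193] mean [0.4511 0.0998 0.1194] ext [0.042 0.042 0.006]
top B ztop 0.099 mid [ 0.4466 -0.2509  0.099 ] mean [ 0.4464 -0.2505  0.0994] ext [0.054 0.053 0.007]
top C ztop 0.079 mid [0.4507 0.2352 0.0791] mean [0.4503 0.2353 0.0793] ext [0.046 0.045 0.006]
top D ztop 0.059 mid [ 0.4523 -0.0664  0.0581] mean [ 0.4515 -0.0664  0.0592] ext [0.057 0.057 0.007]
top orange ztop 0.079 mid [0.5335 0.1867 0.0789] mean [0.5333 0.1864 0.0793] ext [0.046 0.046 0.007]
top pink ztop 0.079 mid [0.3856 0.332  0.0794] mean [0.3855 0.3318 0.0794] ext [0.046 0.045 0.006]
scene A ztop 0.118 mid [0.4541 0.1021 0.1177] mean [0.4551 0.1028 0.1179] ext [0.043 0.042 0.006]
scene B ztop 0.098 mid [ 0.4493 -0.2481  0.097 ] mean [ 0.4499 -0.248   0.0976] ext [0.053 0.054 0.007]
scene C ztop 0.078 mid [0.4541 0.2375 0.077 ] mean [0.4547 0.2383 0.078 ] ext [0.045 0.046 0.008]
scene D ztop 0.058 mid [ 0.4546 -0.0644  0.0573] mean [ 0.4554 -0.0637  0.0578] ext [0.057 0.056 0.008]
scene orange ztop 0.078 mid [0.5363 0.1884 0.0767] mean [0.5375 0.1897 0.0779] ext [0.047 0.046 0.009]
scene pink ztop 0.078 mid [0.3877 0.3345 0.0781] mean [0.3892 0.3347 0.0781] ext [0.047 0.044 0.006]
board rect ((661.4830932617188, 27.463760375976562), (80.84051513671875, 343.8756408691406), 6.311755180358887) 0.012117901484096083
[array([0.645, 0.161, 0.014]), array([0.656, 0.073, 0.012]), array([ 0.662, -0.018,  0.012]), array([ 0.672, -0.109,  0.013])]
mortar (639.3326416015625, 276.7812805175781, 99.745849609375)
```

View pics/crop1.png

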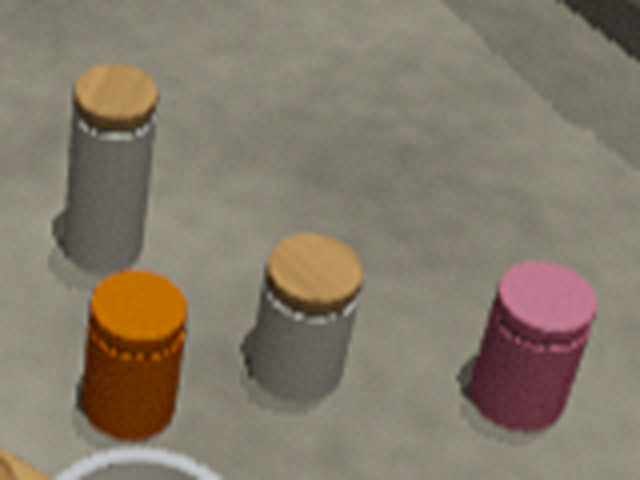

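View pics/crop2.png

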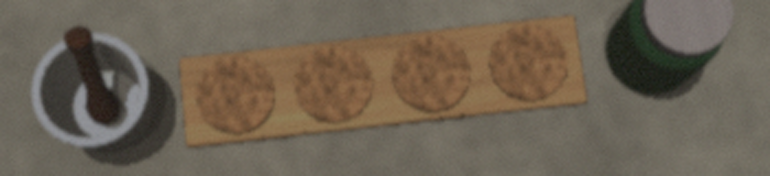

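Crop 1 confirms that C is the white one with the wooden lid, at crop (310,330), and that orange and pink are the look-alikes. Crop 2 shows the mortar next to the left coaster and the jar by the right one. 

Averaging the two cameras gives these positions:
- **Canisters:** A (.4525,.101), B (.448,-.2495), C (.4525,.2365), D (.4535,-.065).
- **Coasters from the mortar:** (.646,.162), (.6555,.073), (.665,-.0165), (.674,-.106).

The jaws will open square to the row, at yaw 1.676.

Emit:
step_arm --steps '[{"jaw": 1, "tx": -0.371, "ty": -0.199, "tz": 0, "az": 1.191}, {"jaw": 1, "tx": -0.371, "ty": -0.199, "tz": 0, "az": 1.191}, {"jaw": 1, "tx": -0.371, "ty": -0.199, "tz": 0, "az": 1.191}, {"jaw": 1, "tx": -0.371, "ty": -0.199, "tz": 0, "az": 1.191}, {"jaw": 1, "tx": -0.371, "ty": -0.199, "tz": 0, "az": 1.191}, {"jaw": 1, "tx": -0.371, "ty": -0.199, "tz": 0, "az": 1.191}, {"jaw": 1, "tx": -0.371, "ty": -0.199, "tz": 0, "az": 1.191}, {"jaw": 1, "tx": -0.371, "ty": -0.199, "tz": 0, "az": 1.191}]'

```text
invalid input
```

Emit:
step_arm --steps '[{"jaw": 1, "tx": -0.371, "ty": -0.199, "tz": 0, "ax": 0, "ay": 0, "az": 1.191}, {"jaw": 1, "tx": -0.371, "ty": -0.199, "tz": 0, "ax": 0, "ay": 0, "az": 1.191}, {"jaw": 1, "tx": -0.371, "ty": -0.199, "tz": 0, "ax": 0, "ay": 0, "az": 1.191}, {"jaw": 1, "tx": -0.371, "ty": -0.199, "tz": 0, "ax": 0, "ay": 0, "az": 1.191}, {"jaw": 1, "tx": -0.371, "ty": -0.199, "tz": 0, "ax": 0, "ay": 0, "az": 1.191}, {"jaw": 1, "tx": -0.371, "ty": -0.199, "tz": 0, "ax": 0, "ay": 0, "az": 1.191}, {"jaw": 1, "tx": -0.371, "ty": -0.199, "tz": 0, "ax": 0, "ay": 0, "az": 1.191}, {"jaw": 1, "tx": -0.371, "ty": -0.199, "tz": 0, "ax": 0, "ay": 0, "az": 1.191}]'

```text
time: 1.3
tool_pos: [0.4384, 0.2501, 0.2138]
ee_rot: [3.141, -0.001, 1.67]
wrist_force: [-0.2, 0.7, -0.8]
width: 0.0939
```

```bash
cat >> h.py <<'E'
def go(x,y,z=None):
    "tool-frame shift to a world TCP target"
    from scipy.spatial.transform import Rotation as Ro
    o=get_obs();p=np.array(o["tool_pos"]);t=np.array([x,y,p[2] if z is None else z])
    print("tcp",p.round(4),"yaw",o["ee_rot"].round(3),"shift",(Ro.from_euler('xyz',o["ee_rot"]).as_matrix().T@(t-p)).round(4),"az to 1.676:",round(o["ee_rot"][2]-1.676,3))
E
python3 - <<'E'
from h import *
go(.4525,.2365,.034)
im,d=snapshot("wrist");cv2.imwrite("pics/w1.png",im[...,::-1]);P=cloud("wrist",d)
for h in(.08,):
    m=(abs(P[...,2]-h)<.005)&(np.linalg.norm(P[...,:2]-[.4525,.2365],axis=-1)<.04)&(d>0);Q=P[m]
    lo,hi=np.percentile(Q,1,axis=0),np.percentile(Q,99,axis=0);print(((lo+hi)/2).round(4),(hi-lo).round(3),Q.mean(0).round(4))
E
```

```text
tcp [0.4384 0.2501 0.2138] yaw [ 3.141e+00 -1.000e-03  1.670e+00] shift [-0.015   0.0125  0.1798] az to 1.676: -0.006
[0.4559 0.2309 0.079 ] [0.045 0.045 0.004] [0.4559 0.2314 0.0796]
```

View pics/w1.png

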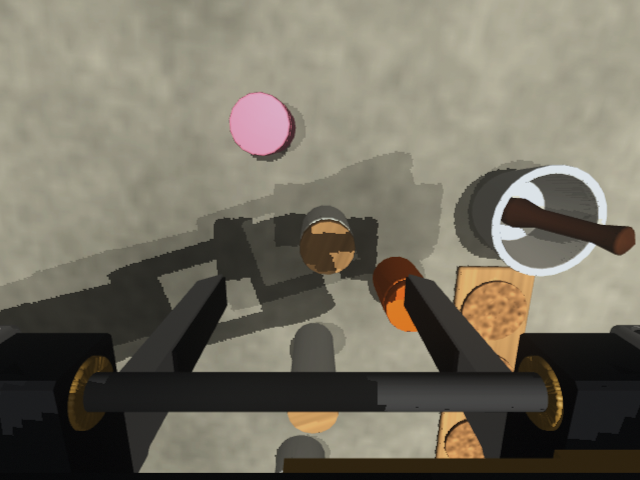

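The wrist view shows white-sided C (328,245) between the fingers, and orange (405,295) clear of the right finger once lowered. Next I'll align and go down.

Emit:
step_arm --steps '[{"jaw": 1, "tx": -0.0165, "ty": 0.014, "tz": 0.02, "ax": 0, "ay": 0, "az": -0.006}, {"jaw": 1, "tx": -0.0165, "ty": 0.014, "tz": 0.06, "ax": 0, "ay": 0, "az": -0.006}, {"jaw": 1, "tx": -0.0165, "ty": 0.014, "tz": 0.1, "ax": 0, "ay": 0, "az": -0.006}, {"jaw": 1, "tx": -0.0165, "ty": 0.014, "tz": 0.1, "ax": 0, "ay": 0, "az": -0.006}, {"jaw": 1, "tx": -0.0165, "ty": 0.014, "tz": 0.1, "ax": 0, "ay": 0, "az": -0.006}]'

```text
time: 1.85
tool_pos: [0.4592, 0.2286, 0.1136]
ee_rot: [3.138, 0.006, 1.664]
wrist_force: [0.3, 0.6, 1.6]
width: 0.0936
```

Run:
```python
from h import *
go(.454,.235,.034)
im,d=snapshot("wrist");P=cloud("wrist",d)
m=(abs(P[...,2]-.08)<.005)&(np.linalg.norm(P[...,:2]-[.4525,.2365],axis=-1)<.04)&(d>0);Q=P[m]
lo,hi=np.percentile(Q,1,axis=0),np.percentile(Q,99,axis=0);print(((lo+hi)/2).round(4),(hi-lo).round(3),Q.mean(0).round(4))
```

```text
tcp [0.4592 0.2286 0.1136] yaw [3.138 0.006 1.664] shift [ 0.0073 -0.0049  0.0795] az to 1.676: -0.012
[0.4516 0.2383 0.0804] [0.045 0.045 0.006] [0.4516 0.239  0.0818]
```

Emit:
step_arm --steps '[{"jaw": 1, "tx": 0.0088, "ty": -0.006, "tz": 0, "ax": 0, "ay": 0, "az": -0.012}, {"jaw": 1, "tx": 0.0088, "ty": -0.006, "tz": 0.02, "ax": 0, "ay": 0, "az": -0.012}, {"jaw": 1, "tx": 0.0088, "ty": -0.006, "tz": 0.05, "ax": 0, "ay": 0, "az": -0.012}, {"jaw": 1, "tx": 0.0088, "ty": -0.006, "tz": 0.078, "ax": 0, "ay": 0, "az": -0.012}, {"jaw": 1, "tx": 0.0088, "ty": -0.006, "tz": 0.078, "ax": 0, "ay": 0, "az": -0.012}, {"jaw": 1, "tx": 0.0088, "ty": -0.006, "tz": 0.078, "ax": 0, "ay": 0, "az": -0.012}, {"jaw": 1, "tx": 0.0088, "ty": -0.006, "tz": 0.078, "ax": 0, "ay": 0, "az": -0.012}]'

```text
time: 2.6
tool_pos: [0.456, 0.2382, 0.0403]
ee_rot: [3.13, 0.004, 1.677]
wrist_force: [0.3, 0.7, 1.2]
width: 0.0941
```

Emit:
step_arm --steps '[{"jaw": 1, "tx": -0.001, "ty": -0.003, "tz": 0.005, "ax": 0.01, "ay": 0, "az": 0}, {"jaw": 1, "tx": -0.001, "ty": -0.003, "tz": 0.005, "ax": 0.01, "ay": 0, "az": 0}, {"jaw": 0, "tx": -0.001, "ty": -0.003, "tz": 0.005, "ax": 0.01, "ay": 0, "az": 0}, {"jaw": 0, "tx": -0.001, "ty": -0.003, "tz": 0.005, "ax": 0.01, "ay": 0, "az": 0}, {"jaw": 0, "tx": -0.001, "ty": -0.003, "tz": 0.005, "ax": 0.01, "ay": 0, "az": 0}, {"jaw": 0, "tx": -0.001, "ty": -0.003, "tz": 0.005, "ax": 0.01, "ay": 0, "az": 0}, {"jaw": 0, "tx": -0.001, "ty": -0.003, "tz": 0.005, "ax": 0.01, "ay": 0, "az": 0}, {"jaw": 0, "tx": -0.001, "ty": -0.003, "tz": 0.005, "ax": 0.01, "ay": 0, "az": 0}]'

```text
time: 3.4
tool_pos: [0.4524, 0.2368, 0.0351]
ee_rot: [-3.141, 0.004, 1.677]
wrist_force: [-1.3, -0.0, 2.1]
width: 0.0495
```

Emit:
step_arm --steps '[{"jaw": 0, "tx": 0, "ty": 0, "tz": -0.03, "ax": 0, "ay": 0, "az": 0}, {"jaw": 0, "tx": 0, "ty": 0, "tz": -0.07, "ax": 0, "ay": 0, "az": 0}, {"jaw": 0, "tx": 0, "ty": 0, "tz": -0.11, "ax": 0, "ay": 0, "az": 0}, {"jaw": 0, "tx": -0.025, "ty": 0.017, "tz": -0.12, "ax": 0, "ay": 0, "az": 0}, {"jaw": 0, "tx": -0.06, "ty": 0.04, "tz": -0.12, "ax": 0, "ay": 0, "az": 0}, {"jaw": 0, "tx": -0.095, "ty": 0.064, "tz": -0.12, "ax": 0, "ay": 0, "az": 0}, {"jaw": 0, "tx": -0.13, "ty": 0.088, "tz": -0.12, "ax": 0, "ay": 0, "az": 0}, {"jaw": 0, "tx": -0.16, "ty": 0.108, "tz": -0.12, "ax": 0, "ay": 0, "az": 0}]'

```text
time: 4.2
tool_pos: [0.5774, 0.0877, 0.1546]
ee_rot: [-3.14, 0.004, 1.676]
wrist_force: [0.2, -0.3, -3.3]
width: 0.0495
```

Emit:
step_arm --steps '[{"jaw": 0, "tx": -0.03, "ty": 0.02, "tz": 0, "ax": 0, "ay": 0, "az": 0}, {"jaw": 0, "tx": -0.065, "ty": 0.044, "tz": 0, "ax": 0, "ay": 0, "az": 0}, {"jaw": 0, "tx": -0.095, "ty": 0.064, "tz": 0.02, "ax": 0, "ay": 0, "az": 0}, {"jaw": 0, "tx": -0.112, "ty": 0.076, "tz": 0.04, "ax": 0, "ay": 0, "az": 0}, {"jaw": 0, "tx": -0.113, "ty": 0.076, "tz": 0.06, "ax": 0, "ay": 0, "az": 0}, {"jaw": 0, "tx": -0.113, "ty": 0.076, "tz": 0.08, "ax": 0, "ay": 0, "az": 0}, {"jaw": 0, "tx": -0.113, "ty": 0.076, "tz": 0.08, "ax": 0, "ay": 0, "az": 0}, {"jaw": 0, "tx": -0.113, "ty": 0.076, "tz": 0.08, "ax": 0, "ay": 0, "az": 0}]'

```text
time: 5.0
tool_pos: [0.6641, -0.0169, 0.0739]
ee_rot: [-3.138, 0.003, 1.676]
wrist_force: [-0.2, -0.3, -1.9]
width: 0.0496
```

```bash
cat >> h.py <<'E'
def tops(zr,box,cams=("scene","top")):
    "centre of what lies in height band zr and xy box, by camera"
    for c in cams:
        im,d=snapshot(c);P=cloud(c,d)
        m=(d>0)&(P[...,2]>zr[0])&(P[...,2]<zr[1])&(abs(P[...,0]-box[0])<box[2])&(abs(P[...,1]-box[1])<box[2]);Q=P[m]
        if len(Q)<15: print(c,"few",len(Q));continue
        lo,hi=np.percentile(Q,1,axis=0),np.percentile(Q,99,axis=0);print(c,len(Q),"mid",((lo+hi)/2).round(4),"ext",(hi-lo).round(3))
    return im
E
python3 - <<'E'
from h import *
go(.665,-.0165,.0485)
# coaster centres: fork-dark cork vs board by ray/plane z=.013, via network, both cams
for c in("scene","top"):
    s0=np.load(c+"0.npz");im,P=s0["im"],s0["P"]
    hsv=cv2.cvtColor(im,cv2.COLOR_RGB2HSV)
    n=(P[...,2]>.004)&(P[...,2]<.024)&(P[...,0]>.58)&(P[...,0]<.74)&(P[...,1]<.225)&(P[...,1]>-.175)&(hsv[...,1]>70)
    n=cv2.morphologyEx(n.astype(np.uint8),cv2.MORPH_OPEN,np.ones((3,3)))
    k,l,st,_=cv2.connectedComponentsWithStats(n);b=1+np.argmax(st[1:,4])
    print(c,cv2.minAreaRect((P[l==b][:,:2]*1000).astype(np.float32)),st[b])
E
```

```text
tcp [ 0.6641 -0.0169  0.0739] yaw [-3.138e+00  3.000e-03  1.676e+00] shift [0.0004 0.001  0.0254] az to 1.676: 0.0
scene ((661.2265625, 28.855987548828125), (85.6364974975586, 370.4749450683594), 5.19410514831543) [ 208  247  144  103 4817]
top ((659.0093383789062, 27.487152099609375), (84.81543731689453, 369.61181640625), 5.351895332336426) [ 232  172  185   59 7218]
```

The board fit is exactly 370 x 85 mm, centred at (.660,.028) and turned 5.3°, so the coaster positions hold to within 2 mm. Now I'll lower C.

Emit:
step_arm --steps '[{"jaw": 0, "tx": 0, "ty": 0, "tz": 0.008, "ax": -0.003, "ay": 0, "az": 0}, {"jaw": 0, "tx": 0, "ty": 0, "tz": 0.015, "ax": -0.003, "ay": 0, "az": 0}, {"jaw": 0, "tx": 0, "ty": 0, "tz": 0.02, "ax": -0.003, "ay": 0, "az": 0}, {"jaw": 0, "tx": 0, "ty": 0, "tz": 0.024, "ax": -0.003, "ay": 0, "az": 0}, {"jaw": 0, "tx": 0, "ty": 0, "tz": 0.025, "ax": -0.003, "ay": 0, "az": 0}, {"jaw": 0, "tx": 0, "ty": 0, "tz": 0.025, "ax": -0.003, "ay": 0, "az": 0}, {"jaw": 0, "tx": 0, "ty": 0, "tz": 0.025, "ax": -0.003, "ay": 0, "az": 0}]'

```text
time: 5.7
tool_pos: [0.6643, -0.017, 0.0492]
ee_rot: [-3.141, 0.004, 1.676]
wrist_force: [-0.1, -0.8, -3.2]
width: 0.0499
```

Emit:
step_arm --steps '[{"jaw": 0, "tx": 0, "ty": 0, "tz": 0.0015, "ax": 0, "ay": 0, "az": 0}, {"jaw": 0, "tx": 0, "ty": 0, "tz": 0.0015, "ax": 0, "ay": 0, "az": 0}, {"jaw": 0, "tx": 0, "ty": 0, "tz": 0.0015, "ax": 0, "ay": 0, "az": 0}, {"jaw": 1, "tx": 0, "ty": 0, "tz": 0.0015, "ax": 0, "ay": 0, "az": 0}, {"jaw": 1, "tx": 0, "ty": 0, "tz": 0.0015, "ax": 0, "ay": 0, "az": 0}, {"jaw": 1, "tx": 0, "ty": 0, "tz": 0.0015, "ax": 0, "ay": 0, "az": 0}, {"jaw": 1, "tx": 0, "ty": 0, "tz": 0.0015, "ax": 0, "ay": 0, "az": 0}, {"jaw": 1, "tx": 0, "ty": 0, "tz": 0.0015, "ax": 0, "ay": 0, "az": 0}]'

```text
time: 6.5
tool_pos: [0.6643, -0.017, 0.0478]
ee_rot: [3.142, 0.004, 1.676]
wrist_force: [0.3, 0.2, -0.2]
width: 0.0864
```

Emit:
step_arm --steps '[{"jaw": 1, "tx": 0, "ty": 0, "tz": -0.02, "ax": 0, "ay": 0, "az": 0}, {"jaw": 1, "tx": 0, "ty": 0, "tz": -0.06, "ax": 0, "ay": 0, "az": 0}, {"jaw": 1, "tx": 0, "ty": 0, "tz": -0.1, "ax": 0, "ay": 0, "az": 0}, {"jaw": 1, "tx": -0.004, "ty": -0.03, "tz": -0.1, "ax": 0, "ay": 0, "az": 0}, {"jaw": 1, "tx": -0.01, "ty": -0.08, "tz": -0.1, "ax": 0, "ay": 0, "az": 0}, {"jaw": 1, "tx": -0.016, "ty": -0.13, "tz": -0.1, "ax": 0, "ay": 0, "az": 0}, {"jaw": 1, "tx": -0.021, "ty": -0.17, "tz": -0.1, "ax": 0, "ay": 0, "az": 0}, {"jaw": 1, "tx": -0.025, "ty": -0.2, "tz": -0.1, "ax": 0, "ay": 0, "az": 0}]'

```text
time: 7.3
tool_pos: [0.4657, -0.0628, 0.148]
ee_rot: [-3.141, 0.004, 1.676]
wrist_force: [-0.5, -0.1, 0.4]
width: 0.0939
```

Run:
```python
from h import *
go(.4535,-.065,.1)
tops((.086,.1),(.664,-.017,.04))
```

```text
tcp [ 0.4657 -0.0628  0.148 ] yaw [-3.141  0.004  1.676] shift [-0.0007 -0.0123  0.048 ] az to 1.676: -0.0
scene 331 mid [ 0.6675 -0.0157  0.0906] ext [0.046 0.046 0.008]
top 537 mid [ 0.6643 -0.0178  0.0914] ext [0.046 0.045 0.008]
```

Emit:
step_arm --steps '[{"jaw": 1, "tx": -0.001, "ty": -0.012, "tz": 0, "ax": 0, "ay": 0, "az": 0}, {"jaw": 1, "tx": -0.001, "ty": -0.012, "tz": 0.025, "ax": 0, "ay": 0, "az": 0}, {"jaw": 1, "tx": -0.001, "ty": -0.012, "tz": 0.055, "ax": 0, "ay": 0, "az": 0}, {"jaw": 1, "tx": -0.001, "ty": -0.012, "tz": 0.085, "ax": 0, "ay": 0, "az": 0}, {"jaw": 1, "tx": -0.001, "ty": -0.012, "tz": 0.11, "ax": 0, "ay": 0, "az": 0}, {"jaw": 1, "tx": -0.001, "ty": -0.012, "tz": 0.118, "ax": 0, "ay": 0, "az": 0}, {"jaw": 1, "tx": -0.001, "ty": -0.012, "tz": 0.118, "ax": 0, "ay": 0, "az": 0}, {"jaw": 1, "tx": -0.001, "ty": -0.012, "tz": 0.118, "ax": 0, "ay": 0, "az": 0}]'

```text
time: 8.2
tool_pos: [0.4546, -0.0659, 0.0314]
ee_rot: [3.14, 0.005, 1.675]
wrist_force: [-0.2, -0.9, 0.1]
width: 0.0938
```

Emit:
step_arm --steps '[{"jaw": 0, "tx": 0, "ty": 0, "tz": 0, "ax": 0, "ay": 0, "az": 0}, {"jaw": 0, "tx": 0, "ty": 0, "tz": 0, "ax": 0, "ay": 0, "az": 0}, {"jaw": 0, "tx": 0, "ty": 0, "tz": 0, "ax": 0, "ay": 0, "az": 0}, {"jaw": 0, "tx": 0, "ty": 0, "tz": 0, "ax": 0, "ay": 0, "az": 0}, {"jaw": 0, "tx": 0, "ty": 0, "tz": 0, "ax": 0, "ay": 0, "az": 0}, {"jaw": 0, "tx": 0, "ty": 0, "tz": 0, "ax": 0, "ay": 0, "az": 0}]'

```text
time: 8.8
tool_pos: [0.4538, -0.066, 0.0317]
ee_rot: [-3.141, 0.005, 1.675]
wrist_force: [-4.9, 0.2, 5.4]
width: 0.0614
```

Emit:
step_arm --steps '[{"jaw": 0, "tx": 0, "ty": 0, "tz": -0.03, "ax": 0, "ay": 0, "az": 0}, {"jaw": 0, "tx": 0, "ty": 0, "tz": -0.07, "ax": 0, "ay": 0, "az": 0}, {"jaw": 0, "tx": -0.006, "ty": 0.02, "tz": -0.1, "ax": 0, "ay": 0, "az": 0}, {"jaw": 0, "tx": -0.016, "ty": 0.055, "tz": -0.1, "ax": 0, "ay": 0, "az": 0}, {"jaw": 0, "tx": -0.028, "ty": 0.095, "tz": -0.1, "ax": 0, "ay": 0, "az": 0}, {"jaw": 0, "tx": -0.04, "ty": 0.135, "tz": -0.1, "ax": 0, "ay": 0, "az": 0}, {"jaw": 0, "tx": -0.052, "ty": 0.175, "tz": -0.1, "ax": 0, "ay": 0, "az": 0}, {"jaw": 0, "tx": -0.06, "ty": 0.202, "tz": -0.1, "ax": 0, "ay": 0, "az": 0}]'

```text
time: 9.6
tool_pos: [0.6632, -0.1045, 0.1295]
ee_rot: [-3.141, 0.004, 1.675]
wrist_force: [0.3, -0.1, -2.9]
width: 0.0613
```

Run:
```python
from h import *
go(.6725,-.1065,.045)
```

```text
tcp [ 0.6632 -0.1045  0.1295] yaw [-3.141  0.004  1.675] shift [-0.0026  0.0091  0.0845] az to 1.676: -0.001
```

Emit:
step_arm --steps '[{"jaw": 0, "tx": -0.003, "ty": 0.009, "tz": 0.01, "ax": 0, "ay": 0, "az": 0}, {"jaw": 0, "tx": -0.003, "ty": 0.009, "tz": 0.03, "ax": 0, "ay": 0, "az": 0}, {"jaw": 0, "tx": -0.003, "ty": 0.009, "tz": 0.05, "ax": 0, "ay": 0, "az": 0}, {"jaw": 0, "tx": -0.003, "ty": 0.009, "tz": 0.065, "ax": 0, "ay": 0, "az": 0}, {"jaw": 0, "tx": -0.003, "ty": 0.009, "tz": 0.075, "ax": 0, "ay": 0, "az": 0}, {"jaw": 0, "tx": -0.003, "ty": 0.009, "tz": 0.08, "ax": 0, "ay": 0, "az": 0}, {"jaw": 0, "tx": -0.003, "ty": 0.009, "tz": 0.08, "ax": 0, "ay": 0, "az": 0}, {"jaw": 0, "tx": -0.003, "ty": 0.009, "tz": 0.08, "ax": 0, "ay": 0, "az": 0}]'

```text
time: 10.4
tool_pos: [0.673, -0.107, 0.0506]
ee_rot: [3.14, 0.005, 1.675]
wrist_force: [0.1, -1.0, -2.5]
width: 0.0615
```

Emit:
step_arm --steps '[{"jaw": 0, "tx": 0, "ty": 0, "tz": 0.003, "ax": 0, "ay": 0, "az": 0}, {"jaw": 0, "tx": 0, "ty": 0, "tz": 0.005, "ax": 0, "ay": 0, "az": 0}, {"jaw": 0, "tx": 0, "ty": 0, "tz": 0.006, "ax": 0, "ay": 0, "az": 0}, {"jaw": 0, "tx": 0, "ty": 0, "tz": 0.006, "ax": 0, "ay": 0, "az": 0}, {"jaw": 0, "tx": 0, "ty": 0, "tz": 0.006, "ax": 0, "ay": 0, "az": 0}]'

```text
time: 10.9
tool_pos: [0.6732, -0.107, 0.0448]
ee_rot: [3.14, 0.005, 1.675]
wrist_force: [0.7, -0.2, -2.2]
width: 0.0613
```

Emit:
step_arm --steps '[{"jaw": 0, "tx": 0, "ty": 0, "tz": 0.001, "ax": 0, "ay": 0, "az": 0}, {"jaw": 1, "tx": 0, "ty": 0, "tz": 0.001, "ax": 0, "ay": 0, "az": 0}, {"jaw": 1, "tx": 0, "ty": 0, "tz": 0.001, "ax": 0, "ay": 0, "az": 0}, {"jaw": 1, "tx": 0, "ty": 0, "tz": 0.001, "ax": 0, "ay": 0, "az": 0}, {"jaw": 1, "tx": 0, "ty": 0, "tz": 0.001, "ax": 0, "ay": 0, "az": 0}, {"jaw": 1, "tx": 0, "ty": 0, "tz": -0.02, "ax": 0, "ay": 0, "az": 0}, {"jaw": 1, "tx": 0, "ty": 0, "tz": -0.06, "ax": 0, "ay": 0, "az": 0}, {"jaw": 1, "tx": 0, "ty": 0, "tz": -0.1, "ax": 0, "ay": 0, "az": 0}]'

```text
time: 11.7
tool_pos: [0.6722, -0.1064, 0.1446]
ee_rot: [-3.14, 0.004, 1.675]
wrist_force: [0.2, -0.6, -0.2]
width: 0.094
```

Emit:
step_arm --steps '[{"jaw": 1, "tx": 0, "ty": 0, "tz": -0.02, "ax": 0, "ay": 0, "az": 0}, {"jaw": 1, "tx": -0.018, "ty": -0.036, "tz": -0.02, "ax": 0, "ay": 0, "az": 0}, {"jaw": 1, "tx": -0.038, "ty": -0.076, "tz": -0.02, "ax": 0, "ay": 0, "az": 0}, {"jaw": 1, "tx": -0.058, "ty": -0.116, "tz": -0.02, "ax": 0, "ay": 0, "az": 0}, {"jaw": 1, "tx": -0.078, "ty": -0.156, "tz": -0.02, "ax": 0, "ay": 0, "az": 0}, {"jaw": 1, "tx": -0.098, "ty": -0.196, "tz": -0.02, "ax": 0, "ay": 0, "az": 0}, {"jaw": 1, "tx": -0.112, "ty": -0.226, "tz": -0.02, "ax": 0, "ay": 0, "az": 0}, {"jaw": 1, "tx": -0.118, "ty": -0.238, "tz": -0.02, "ax": 0, "ay": 0, "az": 0}]'

```text
time: 12.5
tool_pos: [0.4457, -0.2496, 0.1657]
ee_rot: [-3.141, 0.005, 1.672]
wrist_force: [0.5, 0.5, 0.5]
width: 0.0938
```

Run:
```python
from h import *
go(.448,-.2495,.05)
tops((.066,.08),(.6725,-.1065,.04))
```

```text
tcp [ 0.4457 -0.2496  0.1657] yaw [-3.141  0.005  1.672] shift [0.0004 0.0024 0.1157] az to 1.676: -0.004
scene 444 mid [ 0.6757 -0.105   0.0704] ext [0.057 0.058 0.007]
top 797 mid [ 0.673  -0.1071  0.0717] ext [0.057 0.056 0.008]
```

Emit:
step_arm --steps '[{"jaw": 1, "tx": 0, "ty": 0.002, "tz": 0.02, "ax": 0, "ay": 0, "az": -0.004}, {"jaw": 1, "tx": 0, "ty": 0.002, "tz": 0.05, "ax": 0, "ay": 0, "az": -0.004}, {"jaw": 1, "tx": 0, "ty": 0.002, "tz": 0.08, "ax": 0, "ay": 0, "az": -0.004}, {"jaw": 1, "tx": 0, "ty": 0.002, "tz": 0.105, "ax": 0, "ay": 0, "az": -0.004}, {"jaw": 1, "tx": 0, "ty": 0.002, "tz": 0.115, "ax": 0, "ay": 0, "az": -0.004}, {"jaw": 1, "tx": 0, "ty": 0.002, "tz": 0.115, "ax": 0, "ay": 0, "az": -0.004}, {"jaw": 1, "tx": 0, "ty": 0.002, "tz": 0.115, "ax": 0, "ay": 0, "az": -0.004}, {"jaw": 1, "tx": 0, "ty": 0.002, "tz": 0.115, "ax": 0, "ay": 0, "az": -0.004}]'

```text
time: 13.4
tool_pos: [0.4506, -0.25, 0.0526]
ee_rot: [3.139, 0.006, 1.677]
wrist_force: [-0.3, 0.2, -0.0]
width: 0.0941
```

Emit:
step_arm --steps '[{"jaw": 0, "tx": 0, "ty": 0, "tz": 0, "ax": 0, "ay": 0, "az": 0}, {"jaw": 0, "tx": 0, "ty": 0, "tz": 0, "ax": 0, "ay": 0, "az": 0}, {"jaw": 0, "tx": 0, "ty": 0, "tz": 0, "ax": 0, "ay": 0, "az": 0}, {"jaw": 0, "tx": 0, "ty": 0, "tz": 0, "ax": 0, "ay": 0, "az": 0}, {"jaw": 0, "tx": 0, "ty": 0, "tz": 0, "ax": 0, "ay": 0, "az": 0}, {"jaw": 0, "tx": 0, "ty": 0, "tz": 0, "ax": 0, "ay": 0, "az": 0}]'

```text
time: 14.0
tool_pos: [0.4496, -0.2502, 0.0527]
ee_rot: [3.141, 0.006, 1.676]
wrist_force: [-4.8, 0.3, 3.5]
width: 0.0581
```

Emit:
step_arm --steps '[{"jaw": 0, "tx": 0, "ty": 0, "tz": -0.03, "ax": 0, "ay": 0, "az": 0}, {"jaw": 0, "tx": 0, "ty": 0, "tz": -0.07, "ax": 0, "ay": 0, "az": 0}, {"jaw": 0, "tx": 0, "ty": 0, "tz": -0.11, "ax": 0, "ay": 0, "az": 0}, {"jaw": 0, "tx": 0.02, "ty": 0.016, "tz": -0.125, "ax": 0, "ay": 0, "az": 0}, {"jaw": 0, "tx": 0.05, "ty": 0.04, "tz": -0.125, "ax": 0, "ay": 0, "az": 0}, {"jaw": 0, "tx": 0.08, "ty": 0.064, "tz": -0.125, "ax": 0, "ay": 0, "az": 0}, {"jaw": 0, "tx": 0.11, "ty": 0.088, "tz": -0.125, "ax": 0, "ay": 0, "az": 0}, {"jaw": 0, "tx": 0.14, "ty": 0.112, "tz": -0.125, "ax": 0, "ay": 0, "az": 0}]'

```text
time: 14.8
tool_pos: [0.5467, -0.0965, 0.1754]
ee_rot: [-3.141, 0.005, 1.676]
wrist_force: [0.5, 0.2, -2.9]
width: 0.0579
```

Run:
```python
from h import *
go(.656,.073)
```

```text
tcp [ 0.5467 -0.0965  0.1754] yaw [-3.141  0.005  1.676] shift [ 0.1571  0.1265 -0.0008] az to 1.676: 0.0
```

Emit:
step_arm --steps '[{"jaw": 0, "tx": 0.03, "ty": 0.024, "tz": 0, "ax": 0, "ay": 0, "az": 0}, {"jaw": 0, "tx": 0.06, "ty": 0.048, "tz": 0, "ax": 0, "ay": 0, "az": 0}, {"jaw": 0, "tx": 0.09, "ty": 0.072, "tz": 0, "ax": 0, "ay": 0, "az": 0}, {"jaw": 0, "tx": 0.12, "ty": 0.096, "tz": 0, "ax": 0, "ay": 0, "az": 0}, {"jaw": 0, "tx": 0.145, "ty": 0.116, "tz": 0, "ax": 0, "ay": 0, "az": 0}, {"jaw": 0, "tx": 0.157, "ty": 0.126, "tz": 0, "ax": 0, "ay": 0, "az": 0}, {"jaw": 0, "tx": 0.157, "ty": 0.126, "tz": 0, "ax": 0, "ay": 0, "az": 0}, {"jaw": 0, "tx": 0.157, "ty": 0.126, "tz": 0.02, "ax": 0, "ay": 0, "az": 0}]'

```text
time: 15.6
tool_pos: [0.6571, 0.0722, 0.1574]
ee_rot: [3.136, 0.006, 1.676]
wrist_force: [0.8, -0.5, -2.4]
width: 0.0576
```

Run:
```python
from h import *
go(.656,.073,.0657)
```

```text
tcp [0.6571 0.0722 0.1574] yaw [3.136 0.006 1.676] shift [ 0.0015 -0.0016  0.0917] az to 1.676: 0.0
```

Emit:
step_arm --steps '[{"jaw": 0, "tx": 0.001, "ty": -0.001, "tz": 0.02, "ax": 0.004, "ay": 0, "az": 0}, {"jaw": 0, "tx": 0.001, "ty": -0.001, "tz": 0.04, "ax": 0.004, "ay": 0, "az": 0}, {"jaw": 0, "tx": 0.001, "ty": -0.001, "tz": 0.06, "ax": 0.004, "ay": 0, "az": 0}, {"jaw": 0, "tx": 0.001, "ty": -0.001, "tz": 0.075, "ax": 0.004, "ay": 0, "az": 0}, {"jaw": 0, "tx": 0.001, "ty": -0.001, "tz": 0.083, "ax": 0.004, "ay": 0, "az": 0}, {"jaw": 0, "tx": 0.001, "ty": -0.001, "tz": 0.086, "ax": 0.004, "ay": 0, "az": 0}, {"jaw": 0, "tx": 0.001, "ty": -0.001, "tz": 0.086, "ax": 0.004, "ay": 0, "az": 0}, {"jaw": 0, "tx": 0.001, "ty": -0.001, "tz": 0.086, "ax": 0.004, "ay": 0, "az": 0}]'

```text
time: 16.4
tool_pos: [0.6573, 0.0725, 0.0727]
ee_rot: [3.138, 0.006, 1.676]
wrist_force: [-0.1, 0.0, -3.3]
width: 0.0576
```

Emit:
step_arm --steps '[{"jaw": 0, "tx": 0, "ty": -0.001, "tz": 0.003, "ax": 0.003, "ay": 0, "az": 0}, {"jaw": 0, "tx": 0, "ty": -0.001, "tz": 0.005, "ax": 0.003, "ay": 0, "az": 0}, {"jaw": 0, "tx": 0, "ty": -0.001, "tz": 0.007, "ax": 0.003, "ay": 0, "az": 0}, {"jaw": 0, "tx": 0, "ty": -0.001, "tz": 0.0075, "ax": 0.003, "ay": 0, "az": 0}, {"jaw": 0, "tx": 0, "ty": -0.001, "tz": 0.0075, "ax": 0.003, "ay": 0, "az": 0}, {"jaw": 0, "tx": 0, "ty": -0.001, "tz": 0.0075, "ax": 0.003, "ay": 0, "az": 0}]'

```text
time: 17.0
tool_pos: [0.6566, 0.0725, 0.0658]
ee_rot: [3.14, 0.006, 1.676]
wrist_force: [-0.5, 0.3, -1.0]
width: 0.0575
```

Emit:
step_arm --steps '[{"jaw": 0, "tx": 0, "ty": 0, "tz": 0.0005, "ax": 0, "ay": 0, "az": 0}, {"jaw": 1, "tx": 0, "ty": 0, "tz": 0.0005, "ax": 0, "ay": 0, "az": 0}, {"jaw": 1, "tx": 0, "ty": 0, "tz": 0.0005, "ax": 0, "ay": 0, "az": 0}, {"jaw": 1, "tx": 0, "ty": 0, "tz": 0.0005, "ax": 0, "ay": 0, "az": 0}, {"jaw": 1, "tx": 0, "ty": 0, "tz": 0.0005, "ax": 0, "ay": 0, "az": 0}, {"jaw": 1, "tx": 0, "ty": 0, "tz": -0.03, "ax": 0, "ay": 0, "az": 0}, {"jaw": 1, "tx": 0, "ty": 0, "tz": -0.075, "ax": 0, "ay": 0, "az": 0}, {"jaw": 1, "tx": 0, "ty": 0, "tz": -0.12, "ax": 0, "ay": 0, "az": 0}]'

```text
time: 17.8
tool_pos: [0.6557, 0.0731, 0.1861]
ee_rot: [-3.141, 0.006, 1.676]
wrist_force: [1.2, -0.3, 0.4]
width: 0.0938
```

Emit:
step_arm --steps '[{"jaw": 1, "tx": 0, "ty": 0, "tz": -0.02, "ax": 0, "ay": 0, "az": 0}, {"jaw": 1, "tx": 0.01, "ty": -0.04, "tz": -0.02, "ax": 0, "ay": 0, "az": 0}, {"jaw": 1, "tx": 0.02, "ty": -0.08, "tz": -0.02, "ax": 0, "ay": 0, "az": 0}, {"jaw": 1, "tx": 0.03, "ty": -0.12, "tz": -0.02, "ax": 0, "ay": 0, "az": 0}, {"jaw": 1, "tx": 0.04, "ty": -0.16, "tz": -0.02, "ax": 0, "ay": 0, "az": 0}, {"jaw": 1, "tx": 0.048, "ty": -0.19, "tz": -0.02, "ax": 0, "ay": 0, "az": 0}, {"jaw": 1, "tx": 0.05, "ty": -0.2, "tz": -0.02, "ax": 0, "ay": 0, "az": 0}, {"jaw": 1, "tx": 0.05, "ty": -0.2, "tz": -0.02, "ax": 0, "ay": 0, "az": 0}]'

```text
time: 18.6
tool_pos: [0.4512, 0.1021, 0.2066]
ee_rot: [3.14, 0.006, 1.677]
wrist_force: [0.6, -0.9, -0.0]
width: 0.0937
```

Run:
```python
from h import *
go(.4525,.101,.065)
tops((.106,.12),(.656,.073,.04))
```

```text
tcp [0.4512 0.1021 0.2066] yaw [3.14  0.006 1.677] shift [-0.0003  0.0009  0.1416] az to 1.676: 0.001
scene 513 mid [0.6593 0.0735 0.1104] ext [0.054 0.053 0.008]
top 768 mid [0.6559 0.0718 0.1114] ext [0.053 0.053 0.007]
```

Emit:
step_arm --steps '[{"jaw": 1, "tx": -0.001, "ty": 0.001, "tz": 0.02, "ax": 0, "ay": 0, "az": 0}, {"jaw": 1, "tx": -0.001, "ty": 0.001, "tz": 0.05, "ax": 0, "ay": 0, "az": 0}, {"jaw": 1, "tx": -0.001, "ty": 0.001, "tz": 0.08, "ax": 0, "ay": 0, "az": 0}, {"jaw": 1, "tx": -0.001, "ty": 0.001, "tz": 0.11, "ax": 0, "ay": 0, "az": 0}, {"jaw": 1, "tx": -0.001, "ty": 0.001, "tz": 0.133, "ax": 0, "ay": 0, "az": 0}, {"jaw": 1, "tx": -0.001, "ty": 0.001, "tz": 0.14, "ax": 0, "ay": 0, "az": 0}, {"jaw": 1, "tx": -0.001, "ty": 0.001, "tz": 0.14, "ax": 0, "ay": 0, "az": 0}, {"jaw": 1, "tx": -0.001, "ty": 0.001, "tz": 0.14, "ax": 0, "ay": 0, "az": 0}]'

```text
time: 19.5
tool_pos: [0.4553, 0.0999, 0.0671]
ee_rot: [3.139, 0.007, 1.676]
wrist_force: [0.2, -0.0, 0.2]
width: 0.0941
```

Emit:
step_arm --steps '[{"jaw": 0, "tx": 0, "ty": 0, "tz": 0, "ax": 0, "ay": 0, "az": 0}, {"jaw": 0, "tx": 0, "ty": 0, "tz": 0, "ax": 0, "ay": 0, "az": 0}, {"jaw": 0, "tx": 0, "ty": 0, "tz": 0, "ax": 0, "ay": 0, "az": 0}, {"jaw": 0, "tx": 0, "ty": 0, "tz": 0, "ax": 0, "ay": 0, "az": 0}, {"jaw": 0, "tx": 0, "ty": 0, "tz": 0, "ax": 0, "ay": 0, "az": 0}, {"jaw": 0, "tx": 0, "ty": 0, "tz": 0, "ax": 0, "ay": 0, "az": 0}, {"jaw": 0, "tx": 0, "ty": 0, "tz": 0, "ax": 0, "ay": 0, "az": 0}]'

```text
time: 20.2
tool_pos: [0.4544, 0.0999, 0.0671]
ee_rot: [3.141, 0.007, 1.676]
wrist_force: [-2.4, -0.1, 2.2]
width: 0.0455
```

Emit:
step_arm --steps '[{"jaw": 0, "tx": 0, "ty": 0, "tz": -0.03, "ax": 0, "ay": 0, "az": 0}, {"jaw": 0, "tx": 0, "ty": 0, "tz": -0.07, "ax": 0, "ay": 0, "az": 0}, {"jaw": 0, "tx": 0, "ty": 0, "tz": -0.11, "ax": 0, "ay": 0, "az": 0}, {"jaw": 0, "tx": 0.005, "ty": 0.024, "tz": -0.125, "ax": 0, "ay": 0, "az": 0}, {"jaw": 0, "tx": 0.012, "ty": 0.058, "tz": -0.125, "ax": 0, "ay": 0, "az": 0}, {"jaw": 0, "tx": 0.019, "ty": 0.092, "tz": -0.125, "ax": 0, "ay": 0, "az": 0}, {"jaw": 0, "tx": 0.026, "ty": 0.126, "tz": -0.125, "ax": 0, "ay": 0, "az": 0}, {"jaw": 0, "tx": 0.033, "ty": 0.158, "tz": -0.125, "ax": 0, "ay": 0, "az": 0}]'

```text
time: 21.0
tool_pos: [0.6091, 0.1504, 0.1903]
ee_rot: [-3.14, 0.007, 1.676]
wrist_force: [1.0, -0.1, -2.6]
width: 0.0455
```

Run:
```python
from h import *
go(.6475,.1625,.080)
```

```text
tcp [0.6091 0.1504 0.1903] yaw [-3.14   0.007  1.676] shift [0.0087 0.0396 0.1101] az to 1.676: -0.0
```

Emit:
step_arm --steps '[{"jaw": 0, "tx": 0.006, "ty": 0.025, "tz": 0, "ax": 0, "ay": 0, "az": 0}, {"jaw": 0, "tx": 0.008, "ty": 0.038, "tz": 0, "ax": 0, "ay": 0, "az": 0}, {"jaw": 0, "tx": 0.009, "ty": 0.039, "tz": 0, "ax": 0, "ay": 0, "az": 0}, {"jaw": 0, "tx": 0.009, "ty": 0.039, "tz": 0.02, "ax": 0, "ay": 0, "az": 0}, {"jaw": 0, "tx": 0.009, "ty": 0.039, "tz": 0.04, "ax": 0, "ay": 0, "az": 0}, {"jaw": 0, "tx": 0.009, "ty": 0.039, "tz": 0.06, "ax": 0, "ay": 0, "az": 0}, {"jaw": 0, "tx": 0.009, "ty": 0.039, "tz": 0.07, "ax": 0, "ay": 0, "az": 0}, {"jaw": 0, "tx": 0.009, "ty": 0.039, "tz": 0.075, "ax": 0, "ay": 0, "az": 0}]'

```text
time: 21.8
tool_pos: [0.6455, 0.1627, 0.1133]
ee_rot: [-3.137, 0.007, 1.676]
wrist_force: [-0.2, 0.2, -3.0]
width: 0.0455
```

Run:
```python
from h import *
go(.6475,.1625,.080)
```

```text
tcp [0.6455 0.1627 0.1133] yaw [-3.137  0.007  1.676] shift [-0.0002  0.0022  0.0333] az to 1.676: -0.0
```

Emit:
step_arm --steps '[{"jaw": 0, "tx": 0, "ty": 0.001, "tz": 0.012, "ax": -0.003, "ay": 0, "az": 0}, {"jaw": 0, "tx": 0, "ty": 0.001, "tz": 0.02, "ax": -0.003, "ay": 0, "az": 0}, {"jaw": 0, "tx": 0, "ty": 0.001, "tz": 0.026, "ax": -0.003, "ay": 0, "az": 0}, {"jaw": 0, "tx": 0, "ty": 0.001, "tz": 0.03, "ax": -0.003, "ay": 0, "az": 0}, {"jaw": 0, "tx": 0, "ty": 0.001, "tz": 0.032, "ax": -0.003, "ay": 0, "az": 0}, {"jaw": 0, "tx": 0, "ty": 0.001, "tz": 0.032, "ax": -0.003, "ay": 0, "az": 0}, {"jaw": 0, "tx": 0, "ty": 0.001, "tz": 0.032, "ax": -0.003, "ay": 0, "az": 0}, {"jaw": 0, "tx": 0, "ty": 0.001, "tz": 0.032, "ax": -0.003, "ay": 0, "az": 0}]'

```text
time: 22.6
tool_pos: [0.6467, 0.1626, 0.0819]
ee_rot: [-3.141, 0.007, 1.676]
wrist_force: [-0.9, -0.6, -3.1]
width: 0.0454
```

Emit:
step_arm --steps '[{"jaw": 0, "tx": 0, "ty": 0, "tz": 0.001, "ax": 0, "ay": 0, "az": 0}, {"jaw": 0, "tx": 0, "ty": 0, "tz": 0.002, "ax": 0, "ay": 0, "az": 0}, {"jaw": 0, "tx": 0, "ty": 0, "tz": 0.002, "ax": 0, "ay": 0, "az": 0}, {"jaw": 0, "tx": 0, "ty": 0, "tz": 0.002, "ax": 0, "ay": 0, "az": 0}]'

```text
time: 23.0
tool_pos: [0.647, 0.1627, 0.0804]
ee_rot: [3.141, 0.007, 1.676]
wrist_force: [-0.1, 0.1, -0.7]
width: 0.0459
```

Emit:
step_arm --steps '[{"jaw": 1, "tx": 0, "ty": 0, "tz": 0, "ax": 0, "ay": 0, "az": 0}, {"jaw": 1, "tx": 0, "ty": 0, "tz": 0, "ax": 0, "ay": 0, "az": 0}, {"jaw": 1, "tx": 0, "ty": 0, "tz": 0, "ax": 0, "ay": 0, "az": 0}, {"jaw": 1, "tx": 0, "ty": 0, "tz": 0, "ax": 0, "ay": 0, "az": 0}, {"jaw": 1, "tx": 0, "ty": 0, "tz": 0, "ax": 0, "ay": 0, "az": 0}, {"jaw": 1, "tx": 0, "ty": 0, "tz": -0.03, "ax": 0, "ay": 0, "az": 0}, {"jaw": 1, "tx": 0, "ty": 0, "tz": -0.075, "ax": 0, "ay": 0, "az": 0}, {"jaw": 1, "tx": 0, "ty": 0, "tz": -0.12, "ax": 0, "ay": 0, "az": 0}]'

```text
time: 23.8
tool_pos: [0.6461, 0.1634, 0.2006]
ee_rot: [-3.139, 0.007, 1.676]
wrist_force: [1.2, 0.3, 0.2]
width: 0.0943
```

Emit:
step_arm --steps '[{"jaw": 1, "tx": 0, "ty": 0, "tz": -0.02, "ax": 0, "ay": 0, "az": 0}, {"jaw": 1, "tx": 0, "ty": -0.04, "tz": -0.02, "ax": 0, "ay": 0, "az": 0}, {"jaw": 1, "tx": 0, "ty": -0.08, "tz": -0.02, "ax": 0, "ay": 0, "az": 0}, {"jaw": 1, "tx": 0, "ty": -0.12, "tz": -0.02, "ax": 0, "ay": 0, "az": 0}, {"jaw": 1, "tx": 0, "ty": -0.16, "tz": -0.02, "ax": 0, "ay": 0, "az": 0}, {"jaw": 1, "tx": 0, "ty": -0.19, "tz": -0.02, "ax": 0, "ay": 0, "az": 0}, {"jaw": 1, "tx": 0, "ty": -0.2, "tz": -0.02, "ax": 0, "ay": 0, "az": 0}, {"jaw": 1, "tx": 0, "ty": -0.2, "tz": -0.02, "ax": 0, "ay": 0, "az": 0}]'

```text
time: 24.6
tool_pos: [0.4469, 0.1426, 0.2218]
ee_rot: [-3.142, 0.007, 1.676]
wrist_force: [0.3, 0.0, 0.6]
width: 0.0937
```

Run:
```python
from h import *
go(.4525,.101)
for n,h,x,y in(("A",.133,.6475,.1625),("B",.113,.656,.073),("C",.093,.664,-.017),("D",.073,.6725,-.1065)):
    print(n,x,y);im=tops((h-.007,h+.007),(x,y,.04))
im,d=snapshot("top");P=cloud("top",d);cv2.imwrite("pics/top9.png",im[...,::-1])
M=(P[...,2]>.066)&(P[...,2]<.085)&(np.linalg.norm(P[...,:2]-[.65,.275],axis=-1)<.08);print("mortar",cv2.minEnclosingCircle((P[M][:,:2]*1000).astype(np.float32)))
print("jar");tops((.113,.127),(.683,-.22,.06))
im,_=snapshot("scene");cv2.imwrite("pics/scene9.png",im[...,::-1])
```

```text
tcp [0.4469 0.1426 0.2218] yaw [-3.142  0.007  1.676] shift [-0.0419  0.0012  0.0003] az to 1.676: -0.0
A 0.6475 0.1625
scene 371 mid [0.6492 0.1648 0.1303] ext [0.043 0.043 0.007]
top 514 mid [0.6461 0.1626 0.131 ] ext [0.042 0.042 0.009]
B 0.656 0.073
scene 511 mid [0.6591 0.0732 0.1106] ext [0.053 0.054 0.008]
top 769 mid [0.656  0.0718 0.1112] ext [0.053 0.053 0.008]
C 0.664 -0.017
scene 331 mid [ 0.6668 -0.0155  0.0902] ext [0.046 0.046 0.008]
top 541 mid [ 0.6644 -0.0178  0.0913] ext [0.046 0.045 0.009]
D 0.6725 -0.1065
scene 446 mid [ 0.6757 -0.105   0.0704] ext [0.057 0.058 0.008]
top 798 mid [ 0.6728 -0.107   0.0717] ext [0.057 0.057 0.008]
mortar ((638.844482421875, 276.9467468261719), 49.96446228027344)
jar
scene 568 mid [ 0.6844 -0.2193  0.1174] ext [0.069 0.07  0.008]
top 1271 mid [ 0.6811 -0.2204  0.1184] ext [0.068 0.068 0.008]
```

View pics/scene9.png

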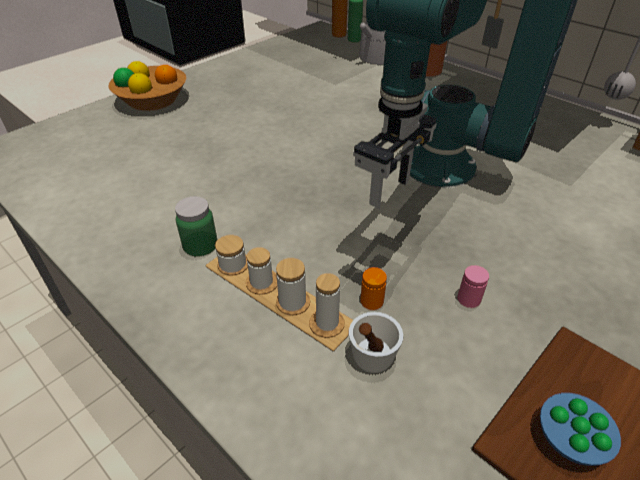

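The picture shows the row falling from A (328,305), beside the mortar, to D (230,255), beside the jar. All four stand upright, and the gripper is clear at (375,175).

```bash
python3 -c "
from bench import *
print(close_job())"
```

```text
the job is handed in; nothing more can be done
None
```

The four white canisters now stand on the coasters in order: 120, 100, 80 and 60 mm, tallest beside the mortar and shortest beside the green jar. I handed the job in at about 25 s of the 104 s allowed; it reports no verdict.

- **Placing:** in the last pictures both cameras put each canister within about 4 mm of its coaster centre (limit 12 mm). All four stood upright with the gripper clear.
- **Mortar and jar:** both measured within about 1 mm of where they started. I never went near the orange and pink look-alikes with the jaws.
- **Disagreements:** the two fixed cameras differed by a steady 3 mm or so, so I averaged them. An early wrist-camera reading of the 80 mm canister was about 6 mm off because the arm was still moving, so I did not rely on it.

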